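# Push a scrap offcut through the sprung flap of the drop box

## Task

Put the white offcut, which lies on the ledge of the green scrap drop box, into the box: push the self-closing metal flap inward with one fingertip and keep holding it open with that finger while the other fingertip pushes the offcut along the ledge and over the edge, so that it drops inside. Nothing may be gripped or lifted, and the flap is not to be forced open with the offcut. Leave the yellow cap and everything else where it is, then take the hand away so that the flap swings shut.

Things in the scene. Friction and masses are not known exactly. Their poses are not given: they have to be found in the camera images.
- drop_box: Green sheet-metal box fixed to the bench, 263 long (x) x 190 wide (y) mm, hollow, inner floor 6 mm above the bench. Origin on the bench under the middle of the mouth's near edge; x points away from the robot through the mouth, y left, z up. The flat ledge (top 120 mm above the bench) spans x=-125 to 0 mm, rims 7 mm high along its sides only. Mouth x=0 to 100, 172 wide.
- mouth_edge (a point): Middle of the mouth's near edge, where the ledge ends, on the ledge's top (120 mm above the bench); axes as the box. Beside the mouth, sloping cheeks at y=+-93 mm rise to the hinge; between them nothing stands above ledge and mouth, so fingers pointing down can enter from above on the near side of the hinge.
- hinge_mid (a point): Middle of the flap's hinge axis: 100 mm beyond the mouth edge, 50 mm above the ledge. The pin (radius 3.5 mm) runs along the box's y. Behind it is a fixed hood, top 52 mm above the ledge, up to x=138 mm.
- flap (a joint): Opening angle of the flap, rad: 0 shut, growing as its lower edge swings down and away into the box, stop at 1.3. A spring shuts it (0.5 N at its lower edge when shut, up to 2.5 N at a fingertip when open); let go, it closes by itself within a second.
- flap_edge (a point): Middle of the black rubber lower edge of the aluminium flap (172 wide, 105 mm from hinge to this edge, 3 thick); moves with it. Shut, it slopes 27 deg from the hinge down toward the robot; this edge is 6 mm past the mouth edge, 3 mm above ledge height. A fingertip a few mm above the ledge moving along box +x opens it: about 0.5 rad with the finger's front 70 mm past the mouth edge, 0.9 at 90 mm.
- offcut: White wooden offcut, 19 (its x) x 41 (its y) x 10 mm high, 20 g, loose on the ledge, 40 to 75 mm before the mouth edge, left or right of the middle by about 35 mm, its long side roughly along the mouth edge. Origin at the centre of its underside.
- cap: Yellow nozzle cap, 24 mm across, 23 mm high, standing loose on the ledge beside the offcut (on the other side of the middle). Stays there. Origin at the centre of its underside.
- tape: Roll of masking tape, 100 mm across, 25 mm high, lying on the bench; a bystander.
- glue: Glue bottle, 36x50x169 mm, standing on the bench; a bystander.
- measure: Yellow and black tape measure, 67x74x35 mm, on the bench; a bystander.
- driver: Screwdriver with red handle, 203 mm long, 28 mm high, on the bench; a bystander.

How it is judged (in metres and radians):
On the way, in this order (a step that is already met when the one before it is completed fails the run):
1. a finger holds the flap open (more than 0.22 rad) while the offcut still lies on the ledge, untouched by the flap (value of joint flap above 0.22 rad and contact force between the fingers and flap above 0.15 N and z of offcut in the frame of drop_box above 0.115 m and x of offcut in the frame of drop_box below 0.008 m and contact force between offcut and flap below 0.1 N), for 0.1 s.
2. the offcut has dropped through the mouth into the box while a finger still holds the flap open (value of joint flap above 0.22 rad and contact force between the fingers and flap above 0.15 N and z of offcut in the frame of drop_box below 0.075 m), for 0.1 s.
At the end, for the whole second after the job is handed in: The offcut rests inside the drop box (below the ledge, between its walls), the flap is shut within 0.1 rad, and the yellow cap stands on the ledge within 15 mm of where it was (x of offcut in the frame of drop_box between -0.125 and 0.138 m and y of offcut in the frame of drop_box between -0.095 and 0.095 m and z of offcut in the frame of drop_box below 0.075 m and linear speed of offcut below 0.03 m/s and value of joint flap below 0.1 rad and contact force between offcut and flap below 0.05 N and z of cap in the frame of drop_box above 0.115 m and distance of cap from where it was at the start of the episode below 0.015 m and angle between cap's own z axis and vertical below 0.2 rad); the robot touches nothing.
It fails at once if the offcut is lifted more than 20 mm off the ledge (z of offcut in the frame of drop_box above 0.14 m).
It fails at once if the offcut is squeezed or pressed by the fingers with more than 15 N (contact force between the fingers and offcut above 15 N).
It fails at once if the flap is forced open by the offcut (more than 3 N between them while the offcut is on the ledge) (contact force between offcut and flap above 3 N and z of offcut in the frame of drop_box above 0.11 m).
It fails at once if the yellow cap is moved more than 15 mm (distance of cap from where it was at the start of the episode above 0.015 m).
It fails at once if a bystander on the bench is moved more than 20 mm (distance of any of tape, glue, measure, driver from where it was at the start of the episode above 0.02 m).
It also fails if it takes over 38 s, if anything falls off the work surface, if the arm or the gripper's body presses on something with over 40 N, if the wrist force passes 120 N, or if a joint passes its speed limit or range.

## Robot

A 6-joint arm with a two-finger parallel gripper is mounted at the origin on the work surface; the furniture and walls round the work are solid. World frame = base frame: x ahead of the robot, y to its left, z up, the work surface at z = 0. Lengths are in mm, angles in rad, forces in N, time in s.
With the tool pointing down it reaches from about 400 to 925 mm from the base axis. Payload 12.5 kg.
Tool frame: the origin (TCP) lies between the finger pads; the fingertips stand 19 mm ahead of it and the grasp point (between the pads) is the TCP (env.tips_ahead is the distance from the TCP to the fingertips, in mm); z points along the fingers, y is the line along which they close (so a half turn about z gives the same grasp; the last joint's range is limited). The gripper opens to 95 mm and grips with 3 to 60 N. Pads are 20 mm wide; open, the fingers measure 119 mm over their backs; the gripper's body (75 mm by 180 mm) begins 59 mm behind the grasp point.
Start: joints at [-1.343, 0.491, 1.559, -0, 1.092, -0.106], TCP at [204.795, -590.511, 233.661] pointing down, gripper open.
Joint ranges: [-3.1, 3.1], [-0.84, 2.19], [0.05, 2.79], [-1.13, 4.28], [0.06, 2.93], [-2.69, 2.69]. Speed limits (rad/s): [2.22, 2.22, 2.79, 3.14, 3.14, 3.14].

## Interface

Orientations are given as [roll, pitch, yaw] about the fixed x, y, z axes, in that order (R = Rz(yaw) Ry(pitch) Rx(roll)).
In Python, from cell import env gives the robot as it stands.
- The arm moves only by the shell command python3 -m crank 'ROWS'. ROWS is JSON, a list of rows, each a list of 5 numbers: the shift along the tool's x, y, z in mm, then the turn about the tool's z in degrees, then the finger opening in mm, from 0 to 95.1. In form: [[dx, dy, dz, yaw, grip], ...]. A call has 1 to 10 rows; each row is the pose to reach, as a shift and turn from the pose commanded when the call began, along the tool's axes at that moment; what a row does not reach only later rows make up. A row lasts 1/12 s, in which the tool goes at most 41.7 mm and 7.16 degrees, less where a joint would pass 70% of its speed; a pose out of reach is approached as far as the arm can. A call with a gripper value outside its range is refused whole. The fingers move at their own pace and stop on an object; the grip force is fixed at half the most. Time passes only in rows, so rows that repeat a pose let the fingers close. It gives the time, the measured TCP pose, the force, the opening and the grip force at its end, in the units of the state.
- env.state(): the state, without advancing time (a new reading comes with each control period).
- env.read_camera(name): name is "side" or "top"; returns a dict with "img" (400x640x3 uint8, blue, green, red), "K" (3x3 intrinsics, pixels), "pose" (4x4, takes a point from camera to world coordinates). Camera axes: x right, y down, z forward; pixel columns grow to the right and rows downward; lengths in mm; the calibration is good to about 2 mm. A picture is of the moment at which its call begins. There is no depth.
- env.job_done(): hands the job in; it is judged then, once.
The state is a dict: "t": time; "joints": joint angles; "qvel": joint speeds; "tau": joint torques, N m; "eef_pos": TCP position; "tcp_rot": TCP orientation; "ft_force": force on the tool from outside, world axes, zero at the start; "moment": the same for the moment, N m; "opening": opening from 0.0 (shut) to 1.0 (fully open); "grip_force": force on a finger pad.
Only numpy, scipy, OpenCV 4.12 (cv2) and the standard library are available. Lean on these libraries where they do the work, as an engineer would, in place of code of your own. Each camera call takes 0.05 s, during which the arm holds its last target. There are 200 camera calls.

## Working session

There is one attempt and no reset: what is moved stays moved. The work goes in short steps, Python scripts to look and compute and a shell command to move; the robot and the scene stay as the last step left them, time stands still between calls to the robot, and variables do not carry over. Pictures are saved under pics/ and viewed, at most 10 in all, crops included, and the job is handed in when it is done.

```bash
mkdir -p pics; ls; python3 - <<'E'
from cell import env
import cv2
for n in ("top","side"):
    c=env.read_camera(n); cv2.imwrite(f"pics/{n}0.png",c["img"]); print(n,c["K"].round(1).tolist(),c["pose"].round(4).tolist())
s=env.state(); print(s["t"],s["eef_pos"],s["tcp_rot"],s["opening"])
E
```

```text
pics
top [[433.0, 0.0, 320.4], [0.0, 433.0, 193.1], [0.0, 0.0, 1.0]] [[-0.0873, -0.9065, 0.4131, -157.8783], [-0.9961, 0.0835, -0.0274, 107.0325], [-0.0097, -0.4139, -0.9103, 1526.7857], [0.0, 0.0, 0.0, 1.0]]
side [[487.5, 0.0, 320.8], [0.0, 487.5, 203.6], [0.0, 0.0, 1.0]] [[0.9806, -0.0625, 0.186, 200.4678], [-0.1948, -0.4253, 0.8838, -1368.4581], [0.0239, -0.9029, -0.4292, 847.2588], [0.0, 0.0, 0.0, 1.0]]
0.1 [ 204.74070682 -590.30806056  233.0951653 ] [-3.14056486e+00 -1.28624352e-04  3.33736471e-01] 0.9979113582075896
```

View pics/top0.png

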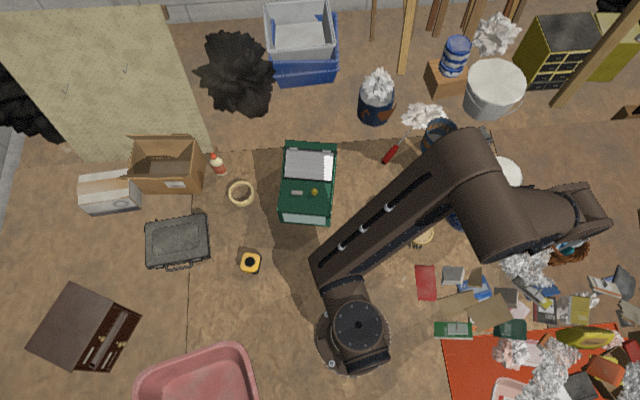

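View pics/side0.png

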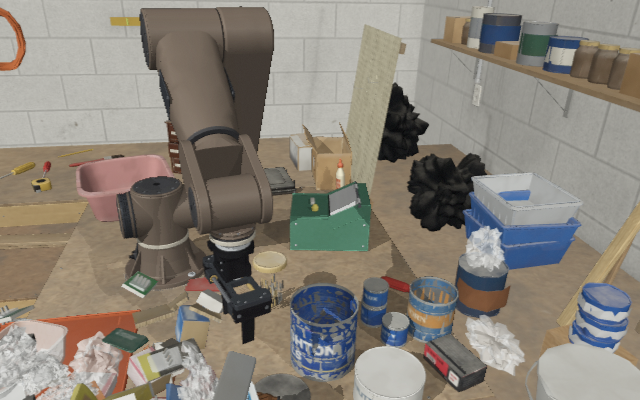

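The top view shows the green box at about (307,183), the offcut near (296,192) and the cap near (315,192). The next step is enlarged crops.

```bash
python3 - <<'E'
import cv2
a=cv2.imread("pics/top0.png")[135:231,270:346]; b=cv2.imread("pics/side0.png")[175:255,280:380]
cv2.imwrite("pics/topc.png",cv2.resize(a,None,fx=6,fy=6,interpolation=cv2.INTER_CUBIC))
cv2.imwrite("pics/sidec.png",cv2.resize(b,None,fx=7,fy=7,interpolation=cv2.INTER_CUBIC))
E
```

```text
(no output)
```

View pics/topc.png

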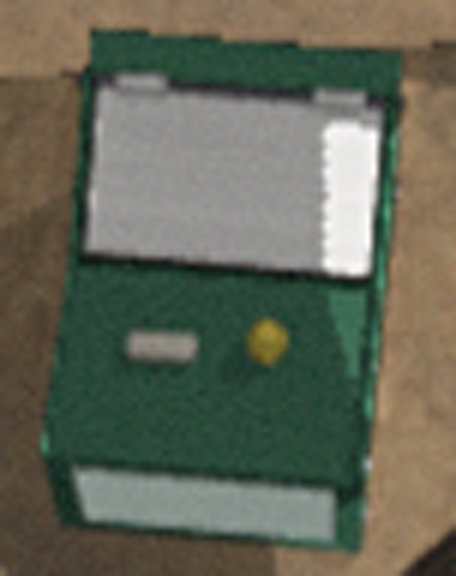

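View pics/sidec.png

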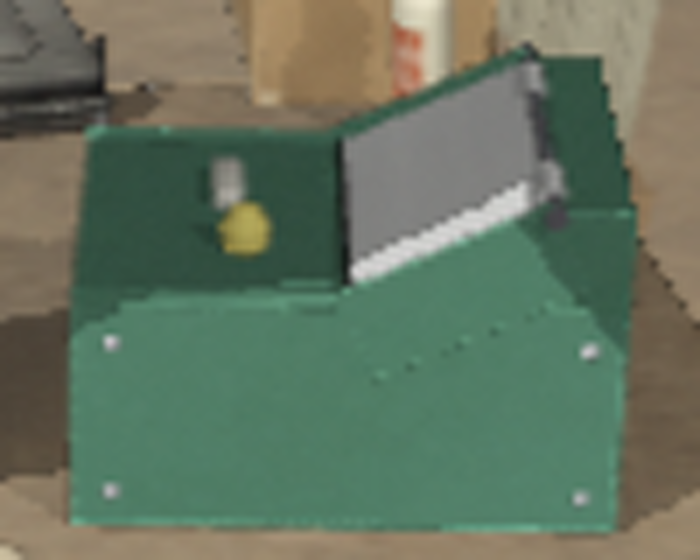

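The crops show these features:
- **Top crop:** flap lower edge from (84,256) to (370,275), offcut at (162,346), cap at (268,342).
- **Side crop:** offcut at (228,182), cap at (245,228), box bottom corners at (70,523) and (615,530).

I'll fit the box pose to these points.

```bash
cat > fit.py <<'E'
from cell import env
import numpy as np
from scipy.optimize import least_squares
C={n:env.read_camera(n) for n in("top","side")}
def proj(n,P):
    T=np.linalg.inv(C[n]["pose"]); p=C[n]["K"]@(T[:3,:3]@P+T[:3,3]); return p[:2]/p[2]
def px(n,u,v):
    f,o=((6,(270,135)) if n=="top" else (7,(280,175)))
    return np.array([(u+.5)/f-.5+o[0],(v+.5)/f-.5+o[1]])
pts=[("top",84,256,6,86,123),("top",370,275,6,-86,123),("top",45,440,-125,95,127),("top",365,480,-125,-95,127),
("top",65,525,-125,95,0),("top",360,550,-125,-95,0),("top",92,32,138,95,172),("top",402,50,138,-95,172),
("side",348,283,6,-86,123),("side",342,143,6,86,123),("side",70,523,-125,-95,0),("side",615,530,138,-95,0),("side",90,128,-125,95,127)]
def W(q,P):
    c,s=np.cos(q[2]),np.sin(q[2]); return np.array([q[0]+c*P[0]-s*P[1],q[1]+s*P[0]+c*P[1],P[2]])
def res(q): return np.concatenate([proj(n,W(q,np.array([a,b,c],float)))-px(n,u,v) for n,u,v,a,b,c in pts])
r=least_squares(res,[600,0,0],x_scale=[100,100,.1],loss="soft_l1"); q=r.x
print("box",q.round(3)); print(res(q).reshape(-1,2).round(1).tolist())
def obj(L): return least_squares(lambda p:np.concatenate([proj(n,W(q,np.array([p[0],p[1],z])))-px(n,u,v) for n,u,v,z in L]),[-50,0])
for nm,L in(("offcut",[("top",162,346,127),("side",228,182,126)]),("cap",[("top",268,342,134),("side",245,228,132)])):
    o=obj(L); print(nm,o.x.round(1),o.fun.round(2)); [print(l[0],obj([l]).x.round(1)) for l in L]
E
python3 fit.py
```

```text
box [ 5.34104e+02  1.07719e+02 -1.84000e-01]
[[0.2, -0.3], [-0.2, 0.4], [-0.8, 1.7], [0.0, -0.3], [-0.7, 0.3], [0.4, 0.6], [-0.0, -1.4], [0.2, -0.4], [0.4, 1.5], [-0.1, -0.2], [0.2, 0.3], [0.2, 0.4], [-0.4, -0.7]]
offcut [-52.2  31.5] [ 0.16 -0.01 -0.02 -0.38]
top [-52.3  32.1]
side [-52.1  28.4]
cap [-45.2 -31.7] [ 0.31 -0.46 -0.41 -0.6 ]
top [-47.1 -30.7]
side [-43.8 -36.2]
```

```bash
cat > go.py <<'E'
import sys,numpy as np
from cell import env
from scipy.spatial.transform import Rotation as R
# usage: go.py w x y z (tip z, world) | b x y h (box frame, tip height over ledge) -> shift in tool axes
Q=(534.1,107.7,-.184); m,x,y,z=sys.argv[1],*map(float,sys.argv[2:5])
s=env.state(); T=R.from_euler("xyz",s["tcp_rot"]).as_matrix(); p=np.array(s["eef_pos"])
B=R.from_euler("z",Q[2]).as_matrix()
t=np.array([x,y,z+19]) if m=="w" else np.array([Q[0],Q[1],139])+B@[x,y,z]
ty=T[:,1]; a=(Q[2]-np.arctan2(ty[1],ty[0]))
print("t",s["t"],"shift",(T.T@(t-p)).round(1),"turn",-np.degrees(a).round(2),"| tcp in box",(B.T@(p-[Q[0],Q[1],139])).round(1),"F",np.round(s["ft_force"],2),"open",s["opening"]*95.1)
E
python3 go.py w 430 -330 290; python3 go.py w 520 -100 290; python3 go.py b -46 31 80
```

```text
t 0.2 shift [ 298.1 -172.3  -75.6] turn -60.33 | tcp in box [-196.1 -746.6   94.3] F [-0.44 -1.02 -0.22] open 94.80436501905591
t 0.2 shift [ 458.5 -360.1  -75.4] turn -60.33 | tcp in box [-196.1 -746.6   94.3] F [-0.44 -1.02 -0.22] open 94.80436501905591
t 0.2 shift [ 515.2 -601.4   14.7] turn -60.33 | tcp in box [-196.1 -746.6   94.3] F [-0.44 -1.02 -0.22] open 94.80436501905591
```

```bash
python3 -m crank '[[20,-10,-30,0,90],[50,-30,-55,-6,80],[85,-50,-75,-12,66],[120,-70,-75,-18,66],[155,-90,-75,-24,66],[190,-110,-75,-30,66],[225,-130,-75,-36,66],[260,-150,-75,-42,66],[298,-172,-75,-48,66],[320,-200,-75,-54,66]]'; python3 go.py w 520 -100 290; python3 go.py b -46 31 80
```

```text
t: 1.03
eef_pos: [443.6, -295.3, 308.4]
tcp_rot: [3.141, 0.0, 1.282]
ft_force: [0.8, -0.7, -1.9]
opening: 0.692
grip_force: 0.0
t 1.0333 shift [208.9  17.6  -0.6] turn -6.01 | tcp in box [ -15.2 -412.7  169.4] F [ 0.77 -0.72 -1.88] open 65.79566158505618
t 1.0333 shift [438.  -77.2  89.4] turn -6.01 | tcp in box [ -15.2 -412.7  169.4] F [ 0.77 -0.72 -1.88] open 65.79566158505618
```

```bash
python3 -m crank '[[40,-4,0,-2,66],[80,-8,0,-4,66],[120,-14,0,-6,66],[160,-22,0,-6,66],[200,-30,0,-6,66],[240,-38,0,-6,66],[280,-46,0,-6,66],[320,-54,0,-6,66],[360,-62,0,-6,66],[398,-70,0,-6,66]]'; python3 go.py b -46 31 45
```

```text
t: 1.87
eef_pos: [489.9, 106.7, 308.7]
tcp_rot: [3.141, -0.0, 1.381]
ft_force: [1.6, -0.0, 0.2]
opening: 0.695
grip_force: 0.0
t 1.8667 shift [ 40.1  -3.  124.7] turn -0.32 | tcp in box [-43.3  -9.1 169.7] F [ 1.58 -0.01  0.2 ] open 66.06359018612595
```

```bash
python3 -m crank '[[38,-2,30,0,66],[40,-3,65,0,66],[40,-3,95,0,66],[40,-3,120,0,66],[40,-3,125,0,66],[40,-3,125,0,66]]'; python3 go.py b -46 31 5; python3 - <<'E'
from cell import env
import cv2,numpy as np
a=cv2.resize(env.read_camera("top")["img"][135:231,260:350],None,fx=5,fy=5,interpolation=2)
b=cv2.resize(env.read_camera("side")["img"][150:255,270:390],None,fx=5,fy=5,interpolation=2)
cv2.imwrite("pics/t1.png",a);cv2.imwrite("pics/s1.png",b)
E
```

```text
t: 2.37
eef_pos: [494.3, 144.2, 182.6]
tcp_rot: [-3.139, 0.001, 1.381]
ft_force: [-0.5, 0.5, -0.8]
opening: 0.692
grip_force: 0.0
t 2.3667 shift [ 2.4 -0.1 38.6] turn -0.33 | tcp in box [-45.8  28.6  43.6] F [-0.53  0.5  -0.79] open 65.79106232455828
```

View pics/s1.png

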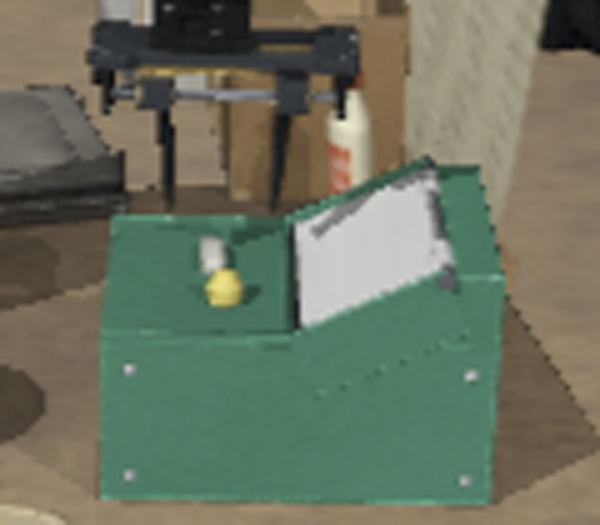

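The side view shows the fingers (tips at about (168,208) and (276,205)) hanging over the ledge, on either side of the offcut at (212,253). The flap is shut and the cap at (225,288) is clear, so I'll go down.

```bash
python3 -m crank '[[2,0,15,0,66],[2,0,25,0,66],[2,0,33,0,66],[2,0,38,0,66],[2,0,38,0,66],[2,0,38,0,66]]'; python3 go.py b -46 31 4; python3 - <<'E'
from cell import env
import cv2,numpy as np
b=cv2.resize(env.read_camera("side")["img"][165:245,280:390],None,fx=7,fy=7,interpolation=2)
cv2.imwrite("pics/s2.png",b)
E
```

```text
t: 2.97
eef_pos: [495.3, 146.2, 145.8]
tcp_rot: [3.142, 0.0, 1.381]
ft_force: [-0.3, 0.2, 0.4]
opening: 0.693
grip_force: 0.0
t 2.9667 shift [ 0.2 -0.8  2.8] turn -0.34 | tcp in box [-45.2  30.7   6.8] F [-0.31  0.24  0.41] open 65.92210172772413
```

View pics/s2.png

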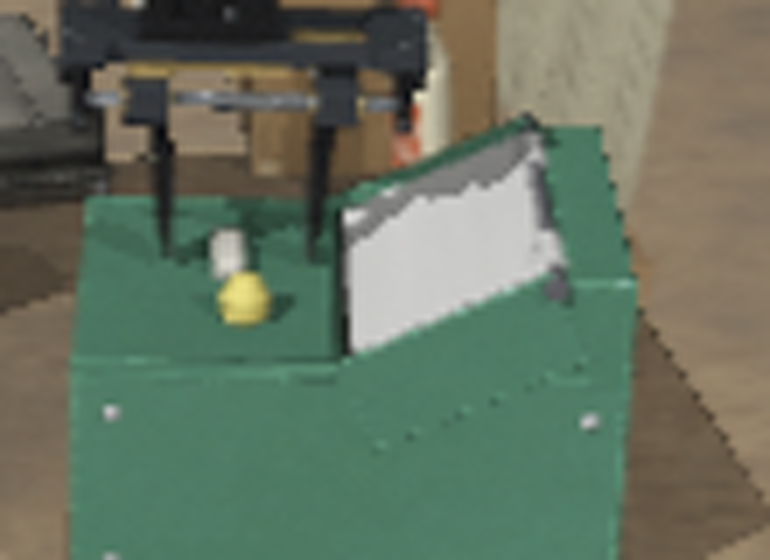

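```bash
python3 -m crank '[[0,0,2,0,70],[0,4,2,0,74],[0,8,2,0,74],[0,12,2,0,74],[0,16,2,0,74],[0,20,2,0,74],[0,24,2,0,74],[0,28,2,0,74],[0,32,2,0,74],[0,36,2,0,74]]'; python3 go.py b 0 31 4; python3 -m crank '[[0,3,0,0,74],[0,6,0,0,74],[0,9,0,0,74],[0,12,0,0,74],[0,12,0,0,74],[0,12,0,0,74]]'; python3 go.py b 43 31 4;  python3 - <<'E'
from cell import env
import cv2,numpy as np
b=cv2.resize(env.read_camera("side")["img"][165:245,280:390],None,fx=7,fy=7,interpolation=2)
cv2.imwrite("pics/s3.png",b)
E
```

```text
t: 3.85
eef_pos: [530.8, 139.4, 143.6]
tcp_rot: [-3.141, 0.0, 1.381]
ft_force: [-1.4, 0.5, 1.1]
opening: 0.776
grip_force: 0.5
t 3.85 shift [0.5 9.  0.6] turn -0.34 | tcp in box [-9.  30.6  4.6] F [-1.36  0.51  1.07] open 73.808082981245
t: 4.35
eef_pos: [542.6, 137.2, 143.7]
tcp_rot: [3.141, -0.0, 1.381]
ft_force: [-0.6, -0.8, 1.3]
opening: 0.783
grip_force: 0.5
t 4.35 shift [ 0.7 40.   0.7] turn -0.34 | tcp in box [ 3.  30.5  4.7] F [-0.64 -0.82  1.28] open 74.450414125601
```

View pics/s3.png

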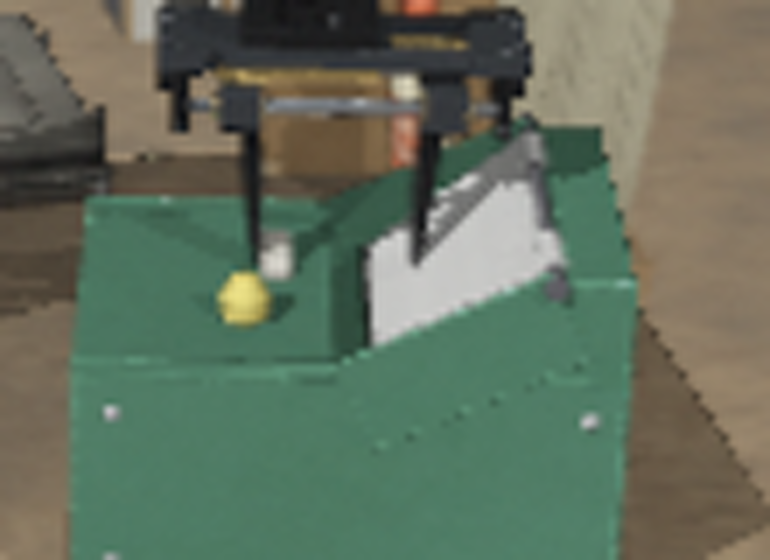

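The flap is held open by the front finger, tip at (418,262). The offcut at (278,255) is being pushed squarely along the ledge, and the cap hasn't moved. I'll carry on.

```bash
python3 -m crank '[[0,4,0,0,74],[0,8,0,0,74],[0,12,0,0,74],[0,16,0,0,74],[0,20,0,0,74],[0,24,0,0,74],[0,27,0,0,74],[0,30,0,0,74],[0,33,0,0,74],[0,36,0,0,74]]'; python3 -m crank '[[0,2,0,0,74],[0,4,0,0,74],[0,4,0,0,74],[0,4,0,0,74],[0,4,0,0,74]]'; python3 go.py b 43 31 4;  python3 - <<'E'
from cell import env
import cv2,numpy as np
b=cv2.resize(env.read_camera("side")["img"][165:245,280:390],None,fx=5,fy=5,interpolation=2)
a=cv2.resize(env.read_camera("top")["img"][140:220,270:350],None,fx=5,fy=5,interpolation=2)
cv2.imwrite("pics/s4.png",np.vstack([b[:, :400],a])[:, :400] if 0 else np.hstack([b[:,:400],a]))
E
```

```text
t: 5.23
eef_pos: [577.7, 130.4, 143.5]
tcp_rot: [-3.141, 0.0, 1.381]
ft_force: [-2.1, 0.3, -0.7]
opening: 0.78
grip_force: 1.3
t: 5.65
eef_pos: [581.5, 129.7, 143.6]
tcp_rot: [3.141, 0.0, 1.381]
ft_force: [-2.5, -0.4, -1.1]
opening: 0.78
grip_force: 1.2
t 5.65 shift [0.7 0.4 0.6] turn -0.33 | tcp in box [42.6 30.3  4.6] F [-2.53 -0.42 -1.11] open 74.16840826019522
```

View pics/s4.png

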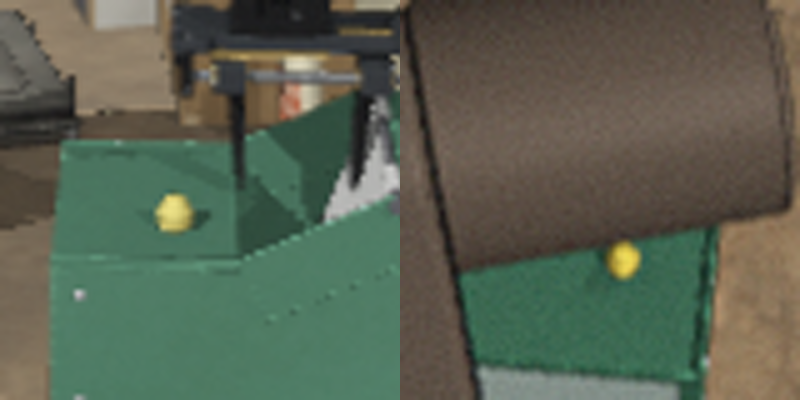

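The offcut has gone from the ledge: nothing white is left between the fingers, and the rear tip is past the edge at (240,190). The cap stands at (174,213). I'll back out along the same path, then lift.

```bash
python3 -m crank '[[0,0,0,0,74],[0,-10,0,0,74],[0,-20,0,0,74],[0,-30,0,0,74],[0,-40,0,0,74],[0,-52,0,0,74],[0,-64,0,0,74],[0,-76,0,0,74],[0,-88,0,0,74],[0,-98,0,0,74]]'; python3 -m crank '[[0,0,0,0,74],[0,0,-15,0,74],[0,0,-40,0,74],[0,0,-80,0,74],[0,0,-120,0,74],[0,-40,-130,0,74],[0,-70,-130,0,74],[-40,-70,-130,0,74],[-80,-70,-130,0,74],[-120,-70,-130,0,74]]'; python3 -m crank '[[-40,0,0,0,74],[-80,0,0,0,74],[-110,0,0,0,74],[-110,0,0,0,74],[-110,0,0,0,74],[-110,0,0,0,74],[-110,0,0,0,74],[-110,0,0,0,74]]'; python3 - <<'E'
from cell import env
import cv2,numpy as np
b=cv2.resize(env.read_camera("side")["img"][165:245,280:390],None,fx=5,fy=5,interpolation=2)
a=cv2.resize(env.read_camera("top")["img"][140:220,270:350],None,fx=5,fy=5,interpolation=2)
cv2.imwrite("pics/s5.png",np.hstack([b[:,:400],a]))
E
```

```text
t: 6.58
eef_pos: [483.9, 148.4, 143.8]
tcp_rot: [3.141, -0.0, 1.381]
ft_force: [-0.9, 0.2, -0.4]
opening: 0.781
grip_force: 0.0
t: 7.42
eef_pos: [393.2, 43.2, 274.0]
tcp_rot: [3.14, -0.0, 1.385]
ft_force: [0.3, 0.1, 0.3]
opening: 0.778
grip_force: 0.0
t: 8.08
eef_pos: [373.4, -63.5, 273.6]
tcp_rot: [3.141, 0.0, 1.383]
ft_force: [-0.7, -0.0, 0.5]
opening: 0.779
grip_force: 0.0
```

View pics/s5.png

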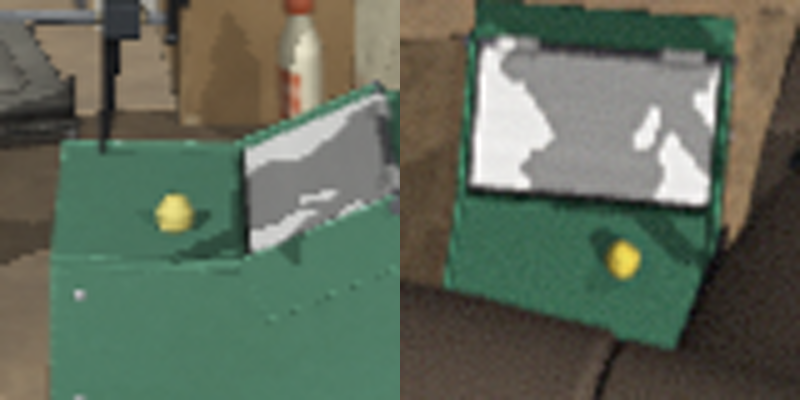

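The flap is shut, with its lower edge at the mouth edge in both views. The ledge is empty except for the cap at (174,213), which hasn't moved, and the hand is clear.

```bash
python3 -c "
from cell import env
print(env.job_done())"
```

```text
the job is handed in; nothing more can be done
None
```

I handed the job in at about 8 s: the last pictures show the offcut gone from the ledge through the held-open flap, the flap shut, the cap where it was and the hand clear, but no verdict came back and I could not see the offcut inside the box.

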